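# Line up the pink speakers by shade for the colour check

## Robot

A 6-joint arm with a two-finger parallel gripper is mounted at the origin on the work surface. World frame = base frame: x ahead of the robot, y to its left, z up, the work surface at z = 0. Lengths are in m, angles in degrees, forces in N, time in s.
With the tool pointing down it reaches from about 0.375 to 0.9 m from the base axis. Payload 3.1 kg.
Tool frame: the origin (TCP) lies at the very end of the fingers, on their centre line; the grasp point (between the pads) lies bot.grip_point_offset behind it (bot.grip_point_offset is the distance from the TCP to the grasp point, in m); z points along the fingers, y is the line along which they close (so a half turn about z gives the same grasp; the last joint's range is limited). The gripper opens to 87 mm and grips with 3 to 60 N. Pads are 19 mm wide; open, the fingers measure 117 mm over their backs; the gripper's body (75 mm by 190 mm) begins 51 mm behind the grasp point.
Start: joints at [-87.233, 30.224, 82.088, -0, 67.689, -10.227], TCP at [0.141, -0.609, 0.193] pointing down, gripper open.
Joint ranges: [-176.69, 176.69], [-43.24, 126.21], [12.49, 139.97], [-82, 262], [0, 151.66], [-163.58, 163.58]. Speed limits (degrees/s): [159.86, 159.86, 180, 180, 180, 180].

## Interface

Orientations are given as [roll, pitch, yaw] about the fixed x, y, z axes, in that order (R = Rz(yaw) Ry(pitch) Rx(roll)).
In Python, from rig import state, cams, finish_job, models, bot gives the robot as it stands.
- The arm moves only by the shell command python3 -m jog 'ROWS' [FORCE]. ROWS is JSON, a list of rows, each a list of 7 numbers: the shift along the tool's x, y, z in m, then the turn, a rotation vector about the tool's x, y, z in degrees, then the closure, from 0 (fully open) to 1 (shut). A call has 1 to 5 rows; each row is the pose to reach, as a shift and turn from the pose commanded when the call began, along the tool's axes at that moment; what a row does not reach only later rows make up. A row lasts 1/10 s, in which the tool goes at most 50 mm and 8.59 degrees, less where a joint would pass 70% of its speed; a pose out of reach is approached as far as the arm can. A call with a gripper value outside its range is refused whole. The fingers move at their own pace and stop on an object; FORCE is the grip in N (left out, the last holds). Time passes only in rows, so rows that repeat a pose let the fingers close. It gives the time, the measured TCP pose, the force, the opening and the grip force at its end, in the units of the state.
- state(): the state, without advancing time (a new reading comes with each control period).
- cams.snapshot(name): name is "scene" or "top" or "wrist"; returns (picture, depth): 420x560x3 uint8, blue, green, red; 420x560 float32, m along the optical axis (not along the pixel's ray), 0 where there is no reading.
- cams.camera_info(name): a dict with "mtx" (3x3 intrinsics, pixels), "k1" (the pictures are not rectified: a ray, as slopes to the right and down, at radius r is drawn at 1 + k1 r^2 times it, then the intrinsics apply), "view" (4x4, takes a point from world to camera coordinates). Camera axes: x right, y down, z forward; pixel columns grow to the right and rows downward; lengths in m; the calibration is good to about 2 mm. A picture is of the moment at which its call begins: read the wrist's pose just before it. camera_info takes no time and is no camera call; for the wrist camera it gives the pose at the moment of the call.
- finish_job(): hands the job in; it is judged then, once.
Trained networks look in the newest picture that a camera, given by its name, has taken for a name from the list of things; names that differ only in an ending like _2 or _b are one class to them, and where a whole thing is asked for, a point or a joint stands for the part that bears it (a point fixed in the world has none). Each returns a list of dicts, best first, with "conf" (0 to 1); they miss things now and then, are a little off and sometimes report something else, mostly with a low value. They report only what shows in the picture. A call takes as long as a camera call.
- models.spot_in(camera, label): "rect" ([left, top, right, bottom] in pixels, round what is visible of it).
- models.cut_out(camera, label): "pixels" (420x560 bool, what is visible of it) and "rect" ([left, top, right, bottom] in pixels, round what is visible of it).
The state is a dict: "t": time; "q": joint angles; "qd": joint speeds; "effort": joint torques, N m; "tcp_pos": TCP position; "tool_rot": TCP orientation; "contact_force": force on the tool from outside, world axes, zero at the start; "wrist_torque": the same for the moment, N m; "grip_width": finger opening in m; "gripper_force": force on a finger pad.
Only numpy, scipy, OpenCV 4.12 (cv2) and the standard library are available. Lean on these libraries where they do the work, as an engineer would, in place of code of your own. Each camera call takes 0.05 s, during which the arm holds its last target. There are 200 camera calls.

## Task

Line up the four pink-to-wine-red mini speakers on the four orange pads of the rail in order of shade, the palest on the pad beside the white end block and the darkest on the pad beside the black end block. Set each one upright in the middle of its pad, squared up with its length along the row (either way round), let go of all of them, and never tip one over.

Things in the scene. Friction and masses are not known exactly. Their poses are not given: they have to be found in the camera images.
- speaker_blush: very pale pink, the palest of the four: loose mini speaker, rounded box 46 mm (x) by 70 mm (y) by 42 mm high, 0.13 to 0.25 kg, three grey dots on top, grey grilles on the long sides, a moulded loop standing out 9 mm at its +y end. Origin: centre of the underside; z up, y along its length. Starts upright on the bench; grip across the 46 mm
- speaker_rose: mid rose pink, second palest: loose mini speaker, rounded box 46 mm (x) by 70 mm (y) by 42 mm high, 0.13 to 0.25 kg, three grey dots on top, grey grilles on the long sides, a moulded loop standing out 9 mm at its +y end. Origin: centre of the underside; z up, y along its length. Starts upright on the bench; grip across the 46 mm
- speaker_raspberry: strong raspberry pink, second darkest: loose mini speaker, rounded box 46 mm (x) by 70 mm (y) by 42 mm high, 0.13 to 0.25 kg, three grey dots on top, grey grilles on the long sides, a moulded loop standing out 9 mm at its +y end. Origin: centre of the underside; z up, y along its length. Starts upright on the bench; grip across the 46 mm
- speaker_burgundy: very dark wine red, the darkest: loose mini speaker, rounded box 46 mm (x) by 70 mm (y) by 42 mm high, 0.13 to 0.25 kg, three grey dots on top, grey grilles on the long sides, a moulded loop standing out 9 mm at its +y end. Origin: centre of the underside; z up, y along its length. Starts upright on the bench; grip across the 46 mm
- pad_a: pad 1 of four alike, counted from the -y end of a straight row on a fixed blue rail: orange plate 56 mm (x) by 84 mm (y), 3 mm thick, yellow middle. Pads are 96 mm apart, centre to centre, along their y axis (the row). Origin: centre of the underside, 8 mm above the bench; its top, where a speaker stands, is 3 mm above that
- pad_b: pad 2 of four alike, counted from the -y end of a straight row on a fixed blue rail: orange plate 56 mm (x) by 84 mm (y), 3 mm thick, yellow middle. Pads are 96 mm apart, centre to centre, along their y axis (the row). Origin: centre of the underside, 8 mm above the bench; its top, where a speaker stands, is 3 mm above that
- pad_c: pad 3 of four alike, counted from the -y end of a straight row on a fixed blue rail: orange plate 56 mm (x) by 84 mm (y), 3 mm thick, yellow middle. Pads are 96 mm apart, centre to centre, along their y axis (the row). Origin: centre of the underside, 8 mm above the bench; its top, where a speaker stands, is 3 mm above that
- pad_d: pad 4 of four alike, counted from the -y end of a straight row on a fixed blue rail: orange plate 56 mm (x) by 84 mm (y), 3 mm thick, yellow middle. Pads are 96 mm apart, centre to centre, along their y axis (the row). Origin: centre of the underside, 8 mm above the bench; its top, where a speaker stands, is 3 mm above that
- end_black: black block fixed at one end of the pad rail (either end), 73 mm along the row from the centre of the pad beside it: 56 mm by 30 mm (along the row), 20 mm high; origin: centre of the underside, 8 mm above the bench. Marks the end for the darkest speaker
- end_white: white block fixed at one end of the pad rail (either end), 73 mm along the row from the centre of the pad beside it: 56 mm by 30 mm (along the row), 20 mm high; origin: centre of the underside, 8 mm above the bench. Marks the end for the palest speaker

How it is judged (in metres and radians):
At the end, for the whole second after the job is handed in: From the white end block to the black one stand blush, rose, raspberry, burgundy, one on each pad: within 12 mm of its centre, length within 0.2 rad of the row, underside less than 7 mm above the pad's origin, upright within 0.1 rad, released and at rest (angle between each of speaker_blush, speaker_rose, speaker_raspberry, speaker_burgundy's own z axis and vertical below 0.1 rad and linear speed of each of speaker_blush, speaker_rose, speaker_raspberry, speaker_burgundy below 0.02 m/s and angular speed of each of speaker_blush, speaker_rose, speaker_raspberry, speaker_burgundy below 0.2 rad/s and contact force between each of speaker_blush, speaker_rose, speaker_raspberry, speaker_burgundy and the fingers below 0.1 N and ((horizontal distance between end_white and pad_a below 0.1 m and horizontal distance between speaker_blush and pad_a below 0.012 m and angle between the y axis of speaker_blush and the y axis of pad_a, either way round below 0.2 rad and z of speaker_blush in the frame of pad_a below 0.007 m and horizontal distance between speaker_rose and pad_b below 0.012 m and angle between the y axis of speaker_rose and the y axis of pad_b, either way round below 0.2 rad and z of speaker_rose in the frame of pad_b below 0.007 m and horizontal distance between speaker_raspberry and pad_c below 0.012 m and angle between the y axis of speaker_raspberry and the y axis of pad_c, either way round below 0.2 rad and z of speaker_raspberry in the frame of pad_c below 0.007 m and horizontal distance between speaker_burgundy and pad_d below 0.012 m and angle between the y axis of speaker_burgundy and the y axis of pad_d, either way round below 0.2 rad and z of speaker_burgundy in the frame of pad_d below 0.007 m) or (horizontal distance between end_white and pad_d below 0.1 m and horizontal distance between speaker_blush and pad_d below 0.012 m and angle between the y axis of speaker_blush and the y axis of pad_d, either way round below 0.2 rad and z of speaker_blush in the frame of pad_d below 0.007 m and horizontal distance between speaker_rose and pad_c below 0.012 m and angle between the y axis of speaker_rose and the y axis of pad_c, either way round below 0.2 rad and z of speaker_rose in the frame of pad_c below 0.007 m and horizontal distance between speaker_raspberry and pad_b below 0.012 m and angle between the y axis of speaker_raspberry and the y axis of pad_b, either way round below 0.2 rad and z of speaker_raspberry in the frame of pad_b below 0.007 m and horizontal distance between speaker_burgundy and pad_a below 0.012 m and angle between the y axis of speaker_burgundy and the y axis of pad_a, either way round below 0.2 rad and z of speaker_burgundy in the frame of pad_a below 0.007 m))); the robot touches nothing.
It fails at once if a speaker is tipped over (angle between any of speaker_blush, speaker_rose, speaker_raspberry, speaker_burgundy's own z axis and vertical above 0.7 rad).
It also fails if it takes over 106 s, if anything falls off the work surface, if the arm or the gripper's body presses on something with over 40 N, if the wrist force passes 120 N, or if a joint passes its speed limit or range.

## Working session

There is one attempt and no reset: what is moved stays moved. The work goes in short steps, Python scripts to look and compute and a shell command to move; the robot and the scene stay as the last step left them, time stands still between calls to the robot, and variables do not carry over. Pictures are saved under pics/ and viewed, at most 14 in all, crops included, and the job is handed in when it is done.

```bash
ls; mkdir -p pics
python3 - <<'E'
from rig import state,cams,bot
import cv2
print(state()); print(bot.grip_point_offset, [a for a in dir(bot) if a[0]!='_'])
for n in ("scene","top"):
    p,d=cams.snapshot(n); cv2.imwrite(f"pics/{n}0.png",p); print(cams.camera_info(n))
E
```

```text
pics
{'t': 0.0, 'q': array([-8.72327044e+01,  3.02792121e+01,  8.21602849e+01, -4.55270512e-04,
        6.76903378e+01, -1.02275319e+01]), 'qd': array([ 0.00702718,  0.08646333, -0.05568214,  0.01991926, -0.01494729,
       -0.08326205]), 'effort': array([ 6.40521139e-04, -4.40037560e+01, -1.76592457e+01,  6.34595845e-02,
        5.83136827e-02, -1.55618491e-04]), 'tcp_pos': array([ 0.14052182, -0.60813245,  0.19194746]), 'tool_rot': array([-1.79872153e+02, -2.26390357e-02,  1.29949755e+01]), 'contact_force': array([ 0.56146613,  0.23811786, -0.77591172]), 'wrist_torque': array([-0.01397407, -0.00331512, -0.03377986]), 'gripper_force': 0.0, 'grip_width': 0.08725732183168008}
0.0187 ['PlanningError', 'grip_point_offset']
{'mtx': array([[533.48492918,   0.        , 281.59248856],
       [  0.        , 533.48492918, 201.51568259],
       [  0.        ,   0.        ,   1.        ]]), 'k1': -0.15694608108596175, 'view': array([[-0.35573704,  0.93452569, -0.01062498,  0.18169724],
       [ 0.70343635,  0.26025077, -0.66139764, -0.38143199],
       [-0.61532793, -0.24275763, -0.74996018,  1.36570541],
       [ 0.        ,  0.        ,  0.        ,  1.        ]])}
{'mtx': array([[481.31002233,   0.        , 278.19741452],
       [  0.        , 481.31002233, 211.18766768],
       [  0.        ,   0.        ,   1.        ]]), 'k1': -0.12447454683751846, 'view': array([[-0.02083172, -0.99974331,  0.00890795,  0.00108675],
       [-0.99044107,  0.01942108, -0.1365625 ,  0.56996774],
       [ 0.13635445, -0.01166763, -0.9905914 ,  0.93552883],
       [ 0.        ,  0.        ,  0.        ,  1.        ]])}
```

View pics/top0.png

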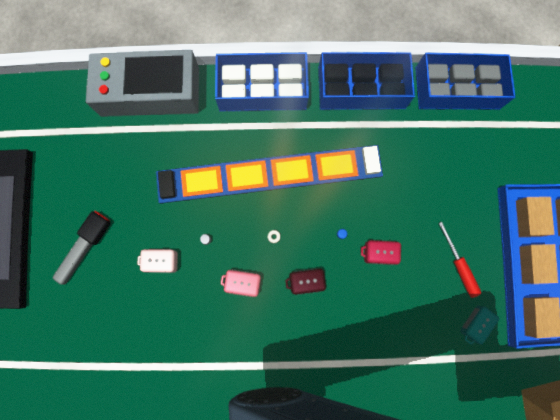

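View pics/scene0.png

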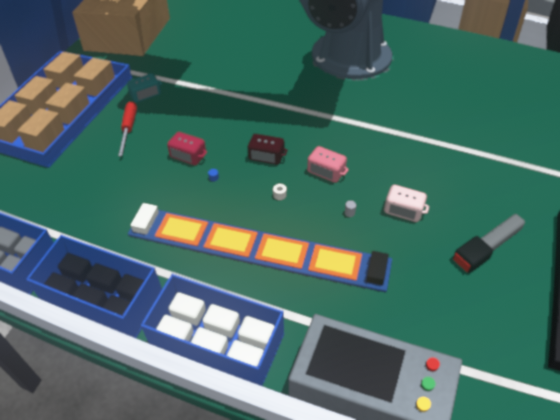

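The top view shows the white end block at (371,160), so -y, and the black one at (167,184), so +y. Pads from right to left are at (337,165), (291,170), (246,175) and (201,181). The speakers are blush (157,261), rose (242,283), burgundy (308,281) and raspberry (382,252).

```bash
cat > h.py <<'E'
import numpy as np, cv2
from rig import state,cams,models
from scipy.spatial.transform import Rotation as R
S=["speaker_blush","speaker_rose","speaker_raspberry","speaker_burgundy"]
def world(cam,ci,d,m):
    v,u=np.nonzero(m&(d>0)); z=d[v,u]
    n=cv2.undistortPoints(np.float32(np.c_[u,v])[:,None],ci["mtx"],np.array([ci["k1"],0,0,0.]))[:,0]
    P=np.c_[n*z[:,None],z]; V=ci["view"]
    return (P-V[:3,3])@V[:3,:3]
def rect(P,lo,hi):
    Q=P[(P[:,2]>lo)&(P[:,2]<hi)]
    (c,wh,a)=cv2.minAreaRect(np.float32(Q[:,:2]*1000))
    if wh[0]<wh[1]: a-=90      # a = angle of the long side
    a=(a-90+90)%180-90          # long side relative to +y
    return np.round(c,1),np.round(sorted(wh),1),round(a,1),np.round(np.median(Q[:,2])*1000,1),len(Q)
def top(labels,cam="top",lo=None,hi=None):
    ci=cams.camera_info(cam); p,d=cams.snapshot(cam)
    for l in labels:
        for k in models.cut_out(cam,l)[:4]:
            P=world(cam,ci,d,k["pixels"])
            if len(P)<20: continue
            h=(0.034,0.06) if "speak" in l else (0.005,0.02) if "pad" in l else (0.02,.04)
            try: print(l,round(k["conf"],2),[int(x) for x in k["rect"]],*rect(P,*(h if lo is None else (lo,hi))))
            except Exception as e: print(l,k["rect"],e,np.median(P,0))
E
python3 - <<'E'
from h import *
top(S+["pad_a","end_black","end_white"])
print(state()["t"])
E
```

```text
speaker_blush 0.72 [136, 249, 178, 274] [475.8 236. ] [44.5 69.9] -0.8 41.8 759
speaker_rose 0.67 [225, 269, 260, 298] [427.2  65.1] [44.7 70.1] -9.9 41.7 763
speaker_raspberry 0.61 [358, 242, 402, 265] [ 482.8 -222. ] [44.8 72.6] -1.8 41.4 761
speaker_burgundy 0.86 [286, 267, 325, 294] [428.  -66.5] [44.6 70. ] 5.4 41.5 757
pad_a 0.86 [181, 163, 220, 198] [641.5 150.3] [60.6 85.2] 5.5 11.3 1082
pad_a 0.76 [228, 159, 267, 190] [651.1  53.8] [61.  84.6] 6.4 11.2 1051
pad_a 0.59 [269, 153, 313, 185] [660.9 -41.4] [57.3 84. ] 6.4 11.2 1030
end_black 0.58 [155, 169, 176, 200] [634.  222.6] [29.9 57. ] -83.3 28.1 368
end_white 0.58 [362, 146, 380, 179] [ 678.5 -208.1] [31.7 57.9] -84.6 27.8 396
0.5
```

```bash
cat > go.py <<'E'
import sys,numpy as np
from rig import state
from scipy.spatial.transform import Rotation as R
# go.py x y z yaw [x y z yaw ...] (mm, deg): shift/turn from the measured pose in tool axes
s=state(); p=np.array(s["tcp_pos"])*1000; r=R.from_euler("xyz",s["tool_rot"],degrees=True)
print("t",round(s["t"],2),"tcp",p.round(1),"rpy",np.round(s["tool_rot"],1),"w",round(s["grip_width"]*1000,1),"F",round(float(s["gripper_force"]),1))
a=[float(x) for x in sys.argv[1:]]
for i in range(0,len(a),4):
    g=R.from_euler("xyz",[180,0,a[i+3]],degrees=True)
    print(" shift mm",r.inv().apply(np.array(a[i:i+3])-p).round(1),"turn",(r.inv()*g).as_rotvec(degrees=True).round(1))
E
python3 -m jog '[[0.042,-0.030,0.009,0,0,-8,0],[0.084,-0.06,0.018,0,0,-16,0],[0.126,-0.09,0.027,0,0,-24,0],[0.168,-0.12,0.036,0,0,-32,0],[0.21,-0.15,0.045,0,0,-40,0]]' && python3 go.py 483 -222 100 88.2
```

```text
t: 1.0
tcp_pos: [0.3047, -0.4232, 0.15]
tool_rot: [179.9, 0.0, 53.3]
contact_force: [0.8, -0.0, 0.3]
grip_width: 0.0872
gripper_force: 0.0
t 1.0 tcp [ 304.7 -423.2  150. ] rpy [179.9   0.   53.3] w 87.2 F 0.0
 shift mm [267.9  22.6  49.9] turn [  0.    0.  -34.9]
```

```bash
python3 -m jog '[[0.046,0.004,0.009,0,0,-7,0],[0.092,0.008,0.018,0,0,-14,0],[0.138,0.012,0.027,0,0,-21,0],[0.184,0.016,0.036,0,0,-28,0],[0.23,0.02,0.045,0,0,-35,0]]' >/dev/null&& python3 -m jog '[[0,0,0,0,0,0,0],[0,0,0,0,0,0,0]]' >/dev/null && python3 go.py 483 -222 100 88.2 483 -222 12 88.2
```

```text
t 1.7 tcp [ 458.6 -251.9  104.9] rpy [-180.     0.    88.1] w 87.4 F 0.0
 shift mm [30.7 23.4  4.9] turn [-0.   0.  -0.1]
 shift mm [30.7 23.4 92.9] turn [-0.   0.  -0.1]
```

```bash
python3 -m jog '[[0.031,0.023,0.005,0,0,0,0],[0.031,0.023,0.005,0,0,0,0],[0.031,0.023,0.005,0,0,0,0],[0.031,0.023,0.005,0,0,0,0]]' >/dev/null
python3 - <<'E'
from h import *
import cv2
top(["speaker_raspberry"],"wrist")
cv2.imwrite("pics/w1.png",cams.snapshot("wrist")[0])
E
python3 go.py 483 -222 12 88.2
```

```text
speaker_raspberry 0.8 [261, 155, 320, 249] [ 485.2 -222. ] [45.8 70. ] -4.7 40.6 4153
t 2.25 tcp [ 481.6 -223.8  100.2] rpy [180.    0.   87.9] w 87.2 F 0.0
 shift mm [ 1.9  1.3 88.2] turn [ 0.   0.  -0.3]
```

View pics/w1.png

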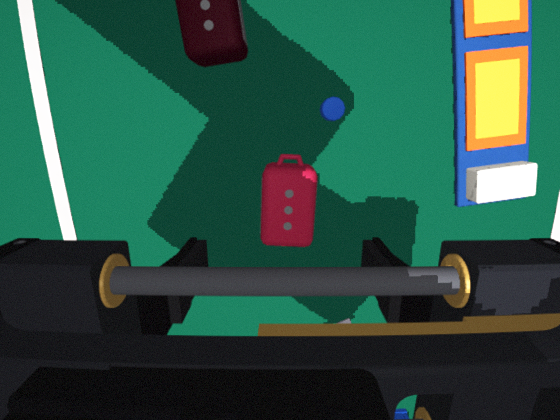

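The wrist view shows raspberry at (289,205), between the open fingers and with clear room on both sides. I'll go down and grip.

```bash
python3 -m jog '[[0.002,0.003,0.030,0,0,2,0],[0.002,0.003,0.060,0,0,2,0],[0.002,0.003,0.080,0,0,2,0],[0.002,0.003,0.088,0,0,2,0],[0.002,0.003,0.088,0,0,2,0]]' >/dev/null && python3 go.py && python3 -m jog '[[0,0,0,0,0,0,0.6],[0,0,0,0,0,0,0.6],[0,0,0,0,0,0,0.6],[0,0,0,0,0,0,0.6],[0,0,0,0,0,0,0.6]]' 25; python3 go.py 650 54 95 95.9
```

```text
t 2.75 tcp [ 484.4 -220.8   11.2] rpy [-1.799e+02 -1.000e-01  8.590e+01] w 87.0 F 0.0
t: 3.25
tcp_pos: [0.4854, -0.2208, 0.0125]
tool_rot: [180.0, 0.0, 86.0]
contact_force: [-1.1, 0.7, -0.4]
grip_width: 0.0551
gripper_force: 0.0
t 3.25 tcp [ 485.4 -220.8   12.5] rpy [180.   0.  86.] w 55.1 F 0.0
 shift mm [285.6 145.1 -82.5] turn [ 0.   0.  -9.9]
```

```bash
python3 -m jog '[[0,0,0,0,0,0,0.8],[0,0,0,0,0,0,0.8],[0,0,0,0,0,0,0.8],[0,0,0,0,0,0,0.8]]' 25 && python3 -m jog '[[0,0,-0.02,0,0,0,0.8],[0,0,-0.05,0,0,0,0.8],[0,0,-0.085,0,0,0,0.8],[0,0,-0.085,0,0,0,0.8]]' >/dev/null; python3 go.py 651 55 97 95.9
```

```text
t: 3.65
tcp_pos: [0.4854, -0.2209, 0.0128]
tool_rot: [180.0, 0.0, 86.0]
contact_force: [-1.3, 0.5, 5.5]
grip_width: 0.0237
gripper_force: 3.0
t 4.05 tcp [ 488.1 -222.6  101. ] rpy [179.5   0.3  86. ] w 17.4 F 0.0
 shift mm [288.3 143.2   3.7] turn [ 0.4  0.3 -9.9]
```

```bash
python3 - <<'E'
from h import *
cv2.imwrite("pics/w2.png",cams.snapshot("wrist")[0])
p,_=cams.snapshot("scene"); cv2.imwrite("pics/s2.png",cv2.resize(p[60:260,80:380],None,fx=2.5,fy=2.5))
top(["speaker_raspberry"])
E
python3 go.py
```

```text
speaker_raspberry 0.98 [359, 244, 387, 266] [ 484.3 -207.2] [41.8 43.1] 86.2 41.5 391
t 4.25 tcp [ 484.4 -220.1   96.2] rpy [-1.799e+02 -1.000e-01  8.600e+01] w 17.6 F 0.0
```

View pics/w2.png

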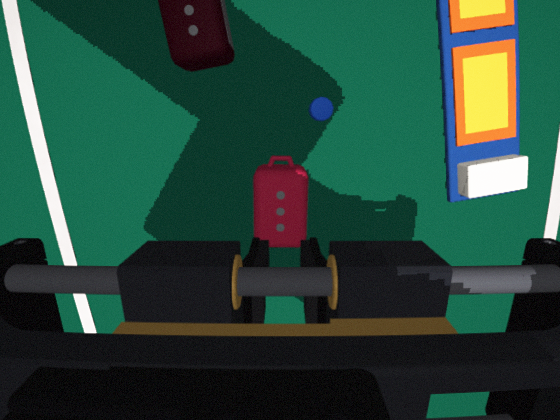

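View pics/s2.png

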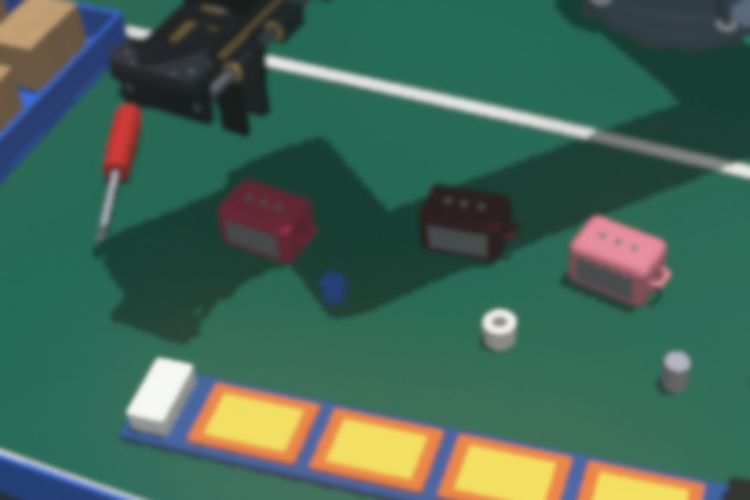

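Raspberry was not gripped. It still stands upright at wrist pixel (280,205), with the fingers closed short of it. I'll compare the reported TCP with where the fingertips appear in the images.

Run:
```python
from h import *
s=state(); print(s["q"].round(2), s["tcp_pos"], s["tool_rot"])
r=R.from_euler("xyz",s["tool_rot"],degrees=True).as_matrix()
for n in ("scene","wrist","top"):
    ci=cams.camera_info(n); V=ci["view"]
    def pr(w):
        c=V[:3,:3]@w+V[:3,3]; n_=c[:2]/c[2]; n_=n_*(1+ci["k1"]*(n_@n_)); return (ci["mtx"][:2,:2]@n_+ci["mtx"][:2,2]).round(0),c[2].round(3)
    print(n,"tcp",pr(s["tcp_pos"]),"50mm up",pr(s["tcp_pos"]-r[:,2]*.05))
    if n=="wrist": print(V.round(3)); 
    p,d=cams.snapshot(n)
    if n=="scene":
        m=np.zeros(d.shape,bool); m[60:120,150:200]=True
        P=world(n,ci,d,m); P=P[P[:,2]>.07]; lo=P[P[:,2]<P[:,2].min()+.02]; print("fingertips?",lo.min(0),lo.max(0),len(lo))
        q=cv2.resize(p[60:260,80:380],None,fx=2.5,fy=2.5); 
    if n=="top":
        m=np.zeros(d.shape,bool); m[230:280,350:430]=True
        P=world(n,ci,d,m); print("top view high pts",np.median(P[P[:,2]>.12],0))
    if n=="wrist":
        m=np.zeros(d.shape,bool); m[235:300,230:340]=True
        P=world(n,ci,d,m); print("wrist: pts",[P[(P[:,2]>a)&(P[:,2]<a+.02)].mean(0).round(3) for a in (.1,.12,.14,.16) if ((P[:,2]>a)&(P[:,2]<a+.02)).any()])
```

```text
[-36.48  31.21 100.52   0.    48.38 -32.48] [ 0.48440562 -0.22011139  0.09615467] [-1.79901862e+02 -6.42412678e-02  8.59964491e+01]
scene tcp (array([182., 120.]), np.float64(1.049)) 50mm up (array([178., 100.]), np.float64(1.011))
fingertips? [ 0.46646215 -0.23505139  0.12435985] [ 0.50528449 -0.20763969  0.14419162] 164
wrist tcp (array([284., 237.]), np.float64(0.202)) 50mm up (array([284., 272.]), np.float64(0.154))
[[ 0.998 -0.07  -0.003 -0.498]
 [-0.067 -0.963  0.26  -0.187]
 [-0.021 -0.259 -0.966  0.248]
 [ 0.     0.     0.     1.   ]]
wrist: pts [array([ 0.485, -0.212,  0.132]), array([ 0.486, -0.211,  0.15 ]), array([ 0.485, -0.216,  0.17 ])]
top tcp (array([390., 249.]), np.float64(0.909)) 50mm up (array([396., 248.]), np.float64(0.859))
top view high pts [ 0.45679899 -0.13986217  0.52420808]
```

Both depth views put the lowest finger points at about z=0.124, while the reported TCP is at 0.096. The fingers therefore slid over the rounded top. I'll open, go down a little and check this offset precisely.

```bash
cat > tip.py <<'E'
from h import *
s=state(); print("t",s["t"],"tcp",s["tcp_pos"].round(4))
ci=cams.camera_info("wrist"); p,d=cams.snapshot("wrist")
r=R.from_euler("xyz",s["tool_rot"],degrees=True)
P=r.inv().apply(world("wrist",ci,d,d>0)-s["tcp_pos"])
for sg in (-1,1):
    Q=P[(abs(P[:,0])<.02)&(P[:,1]*sg<.06)&(P[:,1]*sg>.004)&(P[:,2]<.01)&(P[:,2]>-.07)]
    if len(Q): print("finger",sg,len(Q),"z max pct",np.percentile(Q[:,2],[50,90,99,100]).round(4),"x",np.percentile(Q[:,0],[1,50,99]).round(3),"y",np.percentile(Q[:,1],[1,99]).round(3))
E
python3 tip.py; python3 -m jog '[[0,0,0,0,0,0,0],[0,0,0,0,0,0,0],[0,0,0,0,0,0,0],[0,0,0,0,0,0,0],[0,0,0,0,0,0,0]]' >/dev/null; python3 -m jog '[[0,0,0,0,0,0,0],[0,0,0,0,0,0,0],[0,0,0,0,0,0,0],[0,0,0,0,0,0,0],[0,0,0,0,0,0,0]]'; python3 tip.py
python3 - <<'E'
from h import *
top(["speaker_raspberry"],"wrist")
E
```

```text
t 4.4 tcp [ 0.4844 -0.2202  0.0958]
finger -1 628 z max pct [-0.0496 -0.0334 -0.0291 -0.0285] x [-0.008  0.009  0.011] y [-0.018 -0.008]
finger 1 626 z max pct [-0.0495 -0.0338 -0.0288 -0.0279] x [-0.008  0.009  0.011] y [0.009 0.019]
t: 5.45
tcp_pos: [0.4852, -0.2207, 0.097]
tool_rot: [180.0, 0.0, 86.0]
contact_force: [-0.3, 0.4, -0.0]
grip_width: 0.0843
gripper_force: 0.0
t 5.45 tcp [ 0.4852 -0.2207  0.097 ]
finger -1 942 z max pct [-0.0482 -0.0323 -0.0288 -0.0276] x [-0.01   0.009  0.011] y [-0.052 -0.042]
finger 1 962 z max pct [-0.0486 -0.0327 -0.0288 -0.0277] x [-0.01   0.009  0.011] y [0.042 0.053]
speaker_raspberry 0.67 [257, 158, 317, 249] [ 485.6 -220.9] [45.8 68. ] -4.4 40.6 4210
```

The fingertips end 28 mm short of the reported TCP, so I'll use TCP z about -0.014 for gripping on the bench.

```bash
python3 -m jog '[[0,0,0.035,0,0,0,0],[0,0,0.07,0,0,0,0],[0,0,0.095,0,0,0,0],[0,0,0.111,0,0,0,0],[0,0,0.111,0,0,0,0]]' && python3 -m jog '[[0,0,0,0,0,0,0.8],[0,0,0,0,0,0,0.8],[0,0,0,0,0,0,0.8],[0,0,0,0,0,0,0.8],[0,0,0,0,0,0,0.8]]' 25 >/dev/null;python3 -m jog '[[0,0,0,0,0,0,0.8],[0,0,0,0,0,0,0.8],[0,0,0,0,0,0,0.8]]' 25; python3 go.py 651 55 71 95.9
```

```text
t: 6.1
tcp_pos: [0.4837, -0.2197, -0.0161]
tool_rot: [-179.8, -0.1, 86.0]
contact_force: [-0.2, -0.4, -0.3]
grip_width: 0.087
gripper_force: 0.0
t: 6.9
tcp_pos: [0.4853, -0.2208, -0.0137]
tool_rot: [180.0, 0.0, 86.0]
contact_force: [0.6, 0.5, 3.7]
grip_width: 0.0459
gripper_force: 24.9
t 6.9 tcp [ 485.3 -220.8  -13.7] rpy [180.   0.  86.] w 45.9 F 24.9
 shift mm [286.7 146.  -84.7] turn [ 0.   0.  -9.9]
```

```bash
python3 -m jog '[[0,0,-0.015,0,0,0,0.8],[0,0,-0.045,0,0,0,0.8],[0,0,-0.085,0,0,0,0.8],[0.04,0.02,-0.085,0,0,0,0.8],[0.081,0.041,-0.085,0,0,0,0.8]]' >/dev/null&& python3 -m jog '[[0.041,0.021,0,0,0,-2,0.8],[0.082,0.042,0,0,0,-4,0.8],[0.123,0.063,0,0,0,-6,0.8],[0.164,0.084,0,0,0,-8,0.8],[0.205,0.105,0,0,0,-9.9,0.8]]' >/dev/null; python3 -m jog '[[0,0,0,0,0,0,0.8],[0,0,0,0,0,0,0.8],[0,0,0,0,0,0,0.8]]' >/dev/null;python3 go.py 651 55 -2.5 95.9
python3 - <<'E'
from h import *
top(["speaker_raspberry"],"wrist",.09,.15)
top(["speaker_raspberry"],"top",.09,.15)
cv2.imwrite("pics/w3.png",cams.snapshot("wrist")[0])
E
```

```text
t 8.2 tcp [649.3  53.8  70.1] rpy [-179.8   -0.    95.9] w 45.9 F 24.9
 shift mm [ 1.1  2.  72.6] turn [-0.2 -0.  -0. ]
speaker_raspberry 0.56 [238, 180, 334, 324] [649.2  60.5] [46.9 72. ] 5.5 124.1 9275
speaker_raspberry 0.47 [253, 0, 329, 8] [0. 0.] [0. 0.] -90.0 nan 0
  return _methods._mean(a, axis=axis, dtype=dtype,
  ret = ret.dtype.type(ret / rcount)
```

View pics/w3.png

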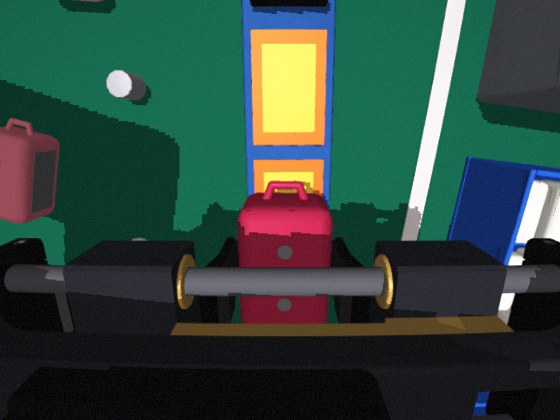

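Raspberry hangs level and square at wrist (285,255), with pad d clear ahead of it. I'll lower it, let go and back off.

```bash
python3 -m jog '[[0.001,0.002,0.025,0,0,0,0.8],[0.001,0.002,0.048,0,0,0,0.8],[0.001,0.002,0.064,0,0,0,0.8],[0.001,0.002,0.071,0,0,0,0.8],[0.001,0.002,0.071,0,0,0,0.8]]' && python3 -m jog '[[0,0,0.0005,0,0,0,0.8],[0,0,0.001,0,0,0,0.8],[0,0,0.001,0,0,0,0.8]]' && python3 -m jog '[[0,0,0,0,0,0,0.25],[0,0,0,0,0,0,0.25],[0,0,0,0,0,0,0.0],[0,0,0,0,0,0,0.0],[0,0,0,0,0,0,0.0]]' >/dev/null; python3 go.py 428 -66 80 95
```

```text
t: 8.95
tcp_pos: [0.6519, 0.0553, -0.0011]
tool_rot: [-179.9, -0.0, 95.9]
contact_force: [-0.6, -0.2, -1.5]
grip_width: 0.046
gripper_force: 24.9
t: 9.25
tcp_pos: [0.6534, 0.0556, -0.0]
tool_rot: [179.9, 0.0, 95.9]
contact_force: [-0.1, 0.7, -2.2]
grip_width: 0.0457
gripper_force: 24.9
t 9.75 tcp [652.8  55.6  -0.8] rpy [180.    0.   95.9] w 77.6 F 0.0
 shift mm [ -97.9 -236.1  -80.9] turn [0.  0.  0.9]
```

```bash
python3 -m jog '[[0,0,-0.02,0,0,0,0],[0,0,-0.05,0,0,0,0],[0,0,-0.09,0,0,0,0],[-0.01,-0.025,-0.09,0,0,0,0],[-0.028,-0.066,-0.09,0,0,0,0]]' >/dev/null&& python3 -m jog '[[-0.018,-0.043,0,0,0,0,0],[-0.036,-0.086,0,0,0,0,0],[-0.054,-0.129,0,0,0,0,0],[-0.069,-0.168,0,0,0,0,0],[-0.069,-0.168,0,0,0,0,0]]' >/dev/null;  python3 - <<'E'
from h import *
top(["speaker_burgundy"],"wrist")
top(["speaker_raspberry"],"top",.045,.07)
E
python3 go.py 430 -66.5 -14 95.4
```

```text
speaker_burgundy 0.77 [265, 161, 324, 255] [430.4 -65. ] [45.6 69.1] 4.8 40.6 4454
speaker_raspberry 0.88 [229, 162, 265, 186] [651.   53.4] [46.8 69. ] 5.6 52.4 729
t 10.95 tcp [431.7 -65.4  89.3] rpy [1.799e+02 1.000e-01 9.590e+01] w 87.2 F 0.0
 shift mm [ -0.8  -2.1 103.3] turn [0.1 0.1 0.5]
```

Raspberry is on pad c within 2 mm. Burgundy is next.

```bash
python3 -m jog '[[-0.001,-0.0015,0.035,0,0,0.5,0],[-0.001,-0.0015,0.07,0,0,0.5,0],[-0.001,-0.0015,0.093,0,0,0.5,0],[-0.001,-0.0015,0.103,0,0,0.5,0],[-0.001,-0.0015,0.103,0,0,0.5,0]]' && python3 -m jog '[[0,0,0,0,0,0,0.8],[0,0,0,0,0,0,0.8],[0,0,0,0,0,0,0.8],[0,0,0,0,0,0,0.8],[0,0,0,0,0,0,0.8]]' 25 >/dev/null;python3 -m jog '[[0,0,0,0,0,0,0.8],[0,0,0,0,0,0,0.8],[0,0,0,0,0,0,0.8]]' 25; python3 go.py 641.5 150.5 71 95.9
```

```text
t: 11.45
tcp_pos: [0.429, -0.0656, -0.0152]
tool_rot: [-179.9, -0.0, 95.5]
contact_force: [0.1, 0.2, 0.3]
grip_width: 0.0871
gripper_force: 0.0
t: 12.25
tcp_pos: [0.429, -0.0663, -0.0137]
tool_rot: [179.9, 0.0, 95.4]
contact_force: [0.7, -0.1, 4.9]
grip_width: 0.046
gripper_force: 25.0
t 12.25 tcp [429.  -66.3 -13.7] rpy [179.9   0.   95.4] w 46.0 F 25.0
 shift mm [195.8 232.  -84.5] turn [ 0.1  0.  -0.5]
```

```bash
python3 -m jog '[[0,0,-0.015,0,0,0,0.8],[0,0,-0.045,0,0,0,0.8],[0,0,-0.085,0,0,0,0.8],[0.024,0.029,-0.085,0,0,0,0.8],[0.05,0.06,-0.085,0,0,0,0.8]]' >/dev/null&& python3 -m jog '[[0.03,0.035,0,0,0,0,0.8],[0.06,0.07,0,0,0,0,0.8],[0.09,0.105,0,0,0,0,0.8],[0.12,0.14,0,0,0,-0.5,0.8],[0.146,0.172,0,0,0,-0.5,0.8]]' >/dev/null; python3 -m jog '[[0,0,0,0,0,0,0.8],[0,0,0,0,0,0,0.8],[0,0,0,0,0,0,0.8],[0,0,0,0,0,0,0.8]]' >/dev/null;python3 go.py 641.5 150.5 -2 95.9
```

```text
t 13.65 tcp [639.4 149.7  70.5] rpy [-179.8    0.    95.8] w 45.4 F 25.0
 shift mm [ 0.6  2.3 72.5] turn [-0.2  0.  -0.1]
```

```bash
python3 -m jog '[[0.001,0.002,0.025,0,0,0,0.8],[0.001,0.002,0.048,0,0,0,0.8],[0.001,0.002,0.065,0,0,0,0.8],[0.001,0.002,0.072,0,0,0,0.8],[0.001,0.002,0.073,0,0,0,0.8]]' >/dev/null && python3 -m jog '[[0,0,0,0,0,0,0.8],[0,0,0,0,0,0,0.8]]' && python3 -m jog '[[0,0,0,0,0,0,0.25],[0,0,0,0,0,0,0.25],[0,0,0,0,0,0,0.0],[0,0,0,0,0,0,0.0],[0,0,0,0,0,0,0.0]]' >/dev/null; python3 go.py 429 65 90 80
```

```text
t: 14.35
tcp_pos: [0.6436, 0.152, -0.0013]
tool_rot: [179.9, 0.0, 95.9]
contact_force: [-0.4, -0.9, -1.9]
grip_width: 0.0458
gripper_force: 25.0
t 14.85 tcp [643.  152.1  -1.8] rpy [180.    0.   95.9] w 78.1 F 0.0
 shift mm [ -64.6 -221.8  -91.9] turn [ 0.  -0.  15.9]
```

```bash
python3 -m jog '[[0,0,-0.02,0,0,0,0],[0,0,-0.05,0,0,0,0],[0,0,-0.092,0,0,0,0],[-0.007,-0.022,-0.092,0,0,0,0],[-0.019,-0.062,-0.092,0,0,0,0]]' >/dev/null&& python3 -m jog '[[-0.012,-0.042,0,0,0,4,0],[-0.024,-0.084,0,0,0,8,0],[-0.036,-0.126,0,0,0,12,0],[-0.046,-0.16,0,0,0,16,0],[-0.046,-0.16,0,0,0,16,0]]' >/dev/null;  python3 - <<'E'
from h import *
top(["speaker_rose"],"wrist")
top(["speaker_burgundy"],"top",.045,.07)
E
python3 go.py 429 65 -14 80.1
```

```text
speaker_burgundy 0.8 [175, 165, 215, 192] [640.9 152.2] [47.3 70.5] 5.3 52.7 752
t 16.05 tcp [431.   64.5  90.4] rpy [179.8  -0.   79.9] w 87.0 F 0.0
 shift mm [ 1.000e-01 -2.400e+00  1.044e+02] turn [ 0.2 -0.  -0.2]
```

```bash
python3 -m jog '[[0,-0.0015,0.035,0,0,0,0],[0,-0.0015,0.07,0,0,0,0],[0,-0.0015,0.093,0,0,0,0],[0,-0.0015,0.104,0,0,0,0],[0,-0.0015,0.104,0,0,0,0]]' && python3 -m jog '[[0,0,0,0,0,0,0.8],[0,0,0,0,0,0,0.8],[0,0,0,0,0,0,0.8],[0,0,0,0,0,0,0.8],[0,0,0,0,0,0,0.8]]' 25 >/dev/null;python3 -m jog '[[0,0,0,0,0,0,0.8],[0,0,0,0,0,0,0.8],[0,0,0,0,0,0,0.8]]' 25; python3 go.py 661.2 -40.5 71 95.9
```

```text
t: 16.55
tcp_pos: [0.4278, 0.0651, -0.0153]
tool_rot: [-179.9, 0.0, 79.9]
contact_force: [0.4, 0.4, -0.6]
grip_width: 0.0866
gripper_force: 0.0
t: 17.35
tcp_pos: [0.4279, 0.0648, -0.0137]
tool_rot: [179.9, -0.0, 79.9]
contact_force: [0.9, -0.4, 4.2]
grip_width: 0.0462
gripper_force: 25.0
t 17.35 tcp [427.9  64.8 -13.7] rpy [179.9  -0.   79.9] w 46.2 F 25.0
 shift mm [-62.7 248.3 -84.4] turn [  0.1   0.  -16. ]
```

```bash
python3 -m jog '[[0,0,-0.015,0,0,0,0.8],[0,0,-0.045,0,0,0,0.8],[0,0,-0.085,0,0,0,0.8],[-0.006,0.024,-0.085,0,0,0,0.8],[-0.017,0.066,-0.085,0,0,0,0.8]]' >/dev/null&& python3 -m jog '[[-0.011,0.042,0,0,0,-4,0.8],[-0.022,0.084,0,0,0,-8,0.8],[-0.033,0.126,0,0,0,-12,0.8],[-0.044,0.168,0,0,0,-16,0.8],[-0.046,0.182,0,0,0,-16,0.8]]' >/dev/null; python3 -m jog '[[0,0,0,0,0,0,0.8],[0,0,0,0,0,0,0.8],[0,0,0,0,0,0,0.8],[0,0,0,0,0,0,0.8]]' >/dev/null;python3 go.py 661.2 -40.5 -2 95.9
```

```text
t 18.75 tcp [658.7 -39.7  70.7] rpy [-179.9   -0.    95.9] w 45.8 F 25.0
 shift mm [-1.1  2.6 72.7] turn [-0.1 -0.   0. ]
```

```bash
python3 -m jog '[[-0.001,0.002,0.025,0,0,0,0.8],[-0.001,0.002,0.048,0,0,0,0.8],[-0.001,0.002,0.065,0,0,0,0.8],[-0.001,0.002,0.072,0,0,0,0.8],[-0.001,0.002,0.073,0,0,0,0.8]]' >/dev/null && python3 -m jog '[[0,0,0,0,0,0,0.8],[0,0,0,0,0,0,0.8]]' && python3 -m jog '[[0,0,0,0,0,0,0.25],[0,0,0,0,0,0,0.25],[0,0,0,0,0,0,0.0],[0,0,0,0,0,0,0.0],[0,0,0,0,0,0,0.0]]' >/dev/null; python3 go.py 477.5 236 90 89.2
```

```text
t: 19.45
tcp_pos: [0.6632, -0.0415, -0.0013]
tool_rot: [179.9, 0.0, 95.9]
contact_force: [-0.2, -0.8, -1.5]
grip_width: 0.046
gripper_force: 25.0
t 19.95 tcp [662.6 -41.5  -1.8] rpy [180.    0.   95.9] w 78.0 F 0.0
 shift mm [ 295.  -155.6  -91.9] turn [0.  0.  6.7]
```

```bash
python3 -m jog '[[0,0,-0.02,0,0,0,0],[0,0,-0.05,0,0,0,0],[0,0,-0.092,0,0,0,0],[0.03,-0.016,-0.092,0,0,0,0],[0.072,-0.038,-0.092,0,0,0,0]]' >/dev/null&& python3 -m jog '[[0.043,-0.023,0,0,0,1,0],[0.086,-0.046,0,0,0,3,0],[0.129,-0.069,0,0,0,5,0],[0.172,-0.091,0,0,0,6.7,0],[0.215,-0.113,0,0,0,6.7,0]]' >/dev/null; python3 -m jog '[[0.007,-0.004,0,0,0,0,0],[0.008,-0.004,0,0,0,0,0],[0.008,-0.004,0,0,0,0,0]]' >/dev/null
python3 - <<'E'
from h import *
top(["speaker_blush"],"wrist")
top(["speaker_rose"],"top",.045,.07)
E
python3 go.py 477.5 236 -14 89.2
```

```text
speaker_blush 0.76 [249, 156, 312, 252] [477.  237.5] [45.8 68.5] -1.2 40.7 4458
speaker_rose 0.79 [272, 156, 311, 182] [659.4 -41.5] [44.4 70.2] 5.9 52.3 715
speaker_rose 0.69 [176, 165, 216, 192] [641.2 152.2] [47.1 70.5] 5.9 52.4 746
t 21.45 tcp [480.2 235.4  90. ] rpy [180.    0.   89.1] w 87.0 F 0.0
 shift mm [  0.6  -2.7 104. ] turn [ 0.   0.  -0.1]
```

```bash
python3 -m jog '[[0.001,-0.002,0.035,0,0,0,0],[0.001,-0.002,0.07,0,0,0,0],[0.001,-0.002,0.093,0,0,0,0],[0.001,-0.002,0.104,0,0,0,0],[0.001,-0.002,0.104,0,0,0,0]]' >/dev/null && python3 -m jog '[[0,0,0,0,0,0,0.8],[0,0,0,0,0,0,0.8],[0,0,0,0,0,0,0.8],[0,0,0,0,0,0,0.8],[0,0,0,0,0,0,0.8]]' 25 >/dev/null;python3 -m jog '[[0,0,0,0,0,0,0.8],[0,0,0,0,0,0,0.8],[0,0,0,0,0,0,0.8]]' 25; python3 go.py 671.1 -136 71 95.9
```

```text
t: 22.75
tcp_pos: [0.477, 0.2377, -0.0137]
tool_rot: [180.0, -0.0, 89.2]
contact_force: [-0.8, 1.0, 3.6]
grip_width: 0.0456
gripper_force: 25.0
t 22.75 tcp [477.  237.7 -13.7] rpy [180.   -0.   89.2] w 45.6 F 25.0
 shift mm [-370.9  199.4  -84.7] turn [ 0.  -0.  -6.7]
```

```bash
python3 -m jog '[[0,0,-0.015,0,0,0,0.8],[0,0,-0.045,0,0,0,0.8],[0,0,-0.085,0,0,0,0.8],[-0.035,0.019,-0.085,0,0,0,0.8],[-0.077,0.041,-0.085,0,0,0,0.8]]' >/dev/null&& python3 -m jog '[[-0.042,0.023,0,0,0,0,0.8],[-0.084,0.046,0,0,0,0,0.8],[-0.126,0.068,0,0,0,0,0.8],[-0.168,0.091,0,0,0,0,0.8],[-0.21,0.113,0,0,0,0,0.8]]' >/dev/null; python3 -m jog '[[-0.042,0.022,0,0,0,-3,0.8],[-0.075,0.04,0,0,0,-6.7,0.8],[-0.084,0.045,0,0,0,-6.7,0.8],[-0.084,0.045,0,0,0,-6.7,0.8],[-0.084,0.045,0,0,0,-6.7,0.8]]' >/dev/null; python3 -m jog '[[0,0,0,0,0,0,0.8],[0,0,0,0,0,0,0.8]]' >/dev/null;python3 go.py 671.1 -136 -2 95.9
```

```text
t 24.45 tcp [ 669.9 -134.2   70.9] rpy [-179.9   -0.    96. ] w 46.2 F 25.0
 shift mm [-2.   1.1 72.9] turn [-0.1 -0.   0.1]
```

```bash
python3 -m jog '[[-0.002,0.001,0.025,0,0,0,0.8],[-0.002,0.001,0.048,0,0,0,0.8],[-0.002,0.001,0.065,0,0,0,0.8],[-0.002,0.001,0.072,0,0,0,0.8],[-0.002,0.001,0.073,0,0,0,0.8]]' >/dev/null && python3 -m jog '[[0,0,0,0,0,0,0.8],[0,0,0,0,0,0,0.8]]' && python3 -m jog '[[0,0,0,0,0,0,0.25],[0,0,0,0,0,0,0.25],[0,0,0,0,0,0,0.0],[0,0,0,0,0,0,0.0],[0,0,0,0,0,0,0.0]]' >/dev/null;  python3 -m jog '[[0,0,-0.02,0,0,0,0],[0,0,-0.05,0,0,0,0],[0,0,-0.092,0,0,0,0],[0,-0.04,-0.11,0,0,0,0],[0,-0.08,-0.11,0,0,0,0]]' >/dev/null; python3 -m jog '[[0,-0.05,0,0,0,0,0],[0,-0.10,0,0,0,0,0],[0,-0.15,0,0,0,0,0],[0,-0.15,0,0,0,0,0],[0,-0.15,0,0,0,0,0]]';  python3 -m jog '[[0,0,0,0,0,0,0],[0,0,0,0,0,0,0],[0,0,0,0,0,0,0],[0,0,0,0,0,0,0]]'
python3 - <<'E'
from h import *
top(S,"top",.045,.07)
p,_=cams.snapshot("top"); cv2.imwrite("pics/end.png",p)
E
```

```text
t: 25.15
tcp_pos: [0.6727, -0.1382, -0.0012]
tool_rot: [179.9, 0.0, 95.9]
contact_force: [0.3, 1.5, -2.0]
grip_width: 0.0459
gripper_force: 25.0
t: 26.65
tcp_pos: [0.4427, -0.162, 0.1085]
tool_rot: [180.0, 0.0, 95.8]
contact_force: [-0.1, 0.5, 0.3]
grip_width: 0.0872
gripper_force: 0.0
t: 27.05
tcp_pos: [0.444, -0.1617, 0.1079]
tool_rot: [180.0, 0.0, 95.9]
contact_force: [0.3, 1.3, -0.4]
grip_width: 0.0871
gripper_force: 0.0
speaker_blush 0.75 [320, 151, 356, 176] [ 669.8 -139.3] [46.8 68.8] 5.2 52.5 702
speaker_blush 0.59 [226, 164, 264, 188] [650.7  53.7] [46.9 70. ] 5.6 52.4 751
speaker_blush 0.53 [272, 176, 314, 182] [0. 0.] [0. 0.] -90.0 nan 0
speaker_rose 0.67 [273, 153, 311, 183] [659.9 -41.4] [46.  69.4] 5.7 52.5 725
speaker_raspberry 0.79 [222, 160, 265, 189] [650.7  53.7] [46.9 70. ] 5.6 52.4 751
speaker_burgundy 0.81 [176, 163, 218, 190] [641.1 152.2] [47.2 70.9] 5.6 52.4 755
speaker_burgundy 0.46 [269, 151, 311, 182] [660.4 -41.4] [46.7 69.7] 4.9 52.4 739
  return _methods._mean(a, axis=axis, dtype=dtype,
  ret = ret.dtype.type(ret / rcount)
```

View pics/end.png

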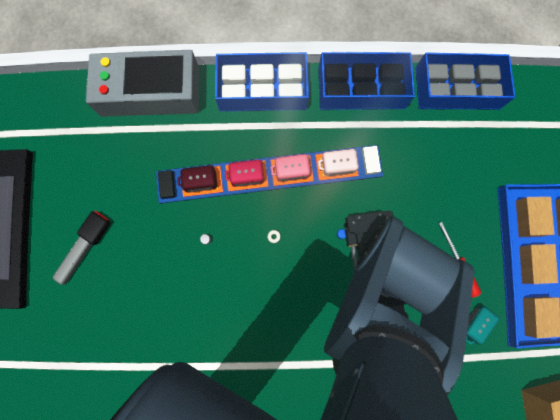

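The final picture shows blush (340,162), rose (292,167), raspberry (246,173) and burgundy (199,178) in order from white to black. Each is within about 4 mm of its pad centre, and the arm is clear.

```bash
python3 -c "
from rig import finish_job; print(finish_job())"
```

```text
the job is handed in; nothing more can be done
None
```

I handed the job in at about 27 s: blush, rose, raspberry and burgundy stand upright in order from the white block to the black one, each within about 4 mm of its pad centre by the top camera and released, with the arm clear; no verdict came back.

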